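# Drift the sleeve out of a suspension link and hang the drift on its rail

### The job

Slide the catch tray along the bench until it lies under the big eye of the link in the vise, then take the drift that fits the bore and push the steel sleeve down and out of the far side, so that it drops into the tray; do not touch the sleeve with the gripper or let it land on the bench. Draw the drift back out and put it away: enter it at the open end of the slotted tool rail, slide it home to the closed end and leave it hanging by its knob. Leave the thin drift, the can and the wrench alone.

Things in the scene. Friction and masses are not known exactly. Their poses are not given: they have to be found in the camera images.
- bore (a point): Centre of the upper mouth of the big eye's bore. Bore vertical, 47 mm wide, 54 mm long, open below. The eye is a dark steel ring, 72 mm outside, its upper face 154 mm and lower face 100 mm above the bench. x points away from the robot, y to its left; the link's shank runs from the eye along -y into the vise.
- vise: Grey bench vise fixed to the bench, holding the link; jaw tops 143 mm high. Origin: centre of its round foot (radius 60 mm, 16 mm high). The eye overhangs it, axis 130 mm along its +y: a tray pushed along -y until it stops at the foot lies under the eye. Screw and handle point along -x, to 150 mm, below 130 mm. A threaded stub of the link ends at y = -75 mm.
- sleeve_mid (a point): Middle of the steel sleeve, a tube 44 mm outside, 30 mm inside, 60 mm long, axis z, 0.28 kg. It starts in the bore, standing out 3 mm above and below the eye.
- sleeve: The same sleeve; origin: centre of its lower end. A rubber seal lip, 7 to 17 mm above the eye's lower face, grips it: it takes a push of 10 to 20 N to move it, until its upper end is below the lip; then it drops.
- tray: Loose open catch tray of sheet steel, 130 mm (its x) by 160 mm (its y), 36 mm high; floor and walls 4 mm, with a rolled rim 8 mm wide that stands 4 mm out all round; 0.3 to 0.6 kg. Origin: centre of its underside. It starts on the bench to the left (+y) of the eye.
- drift_knob (a point): Centre of the knob of the drift that fits: turned aluminium, 182 mm long, 0.4 to 0.6 kg, starting upright on its nose; z up along it. From the nose: barrel 38 mm diameter, 110 mm long (bears on the sleeve's end, passes the bore); neck 18 mm diameter, 24 mm long; knob 36 mm diameter, 48 mm long, where it is grasped. This point is 158 mm above the nose, 24 mm above the knob's underside.
- drift_nose (a point): Centre of the flat lower face of the same drift's barrel.
- thin_drift_knob (a point): Centre of the knob of the thin drift: the same but for a barrel of only 25 mm diameter, which would slip through the sleeve. It stands upright about 110 mm from the other; which of the two is on the left varies.
- rail_mouth (a point): Middle of the slot's open end, level with the rail's upper face, 165 mm above the bench. x runs along the slot from the open to the closed end (roughly to the robot's right), z up. The rail is two dark steel prongs, 6 mm thick, with a 26 mm slot between them; 22 mm deep lips on the outer edges, 78 mm apart. The drift's neck runs in the slot, barrel below, knob above the prongs.
- rail_home (a point): Place of the drift's axis when home, level with the rail's upper face, 100 mm along x from rail_mouth, same axes; the neck meets the closed end 1 mm further. Hanging, the knob's underside rests on the prongs: knob centre 24 mm above this point. A green bracket fixed to the bench carries the closed end; its base plate is 8 mm high. Nothing stands above the upper face.
- can: A grey can, 68 mm diameter, 95 mm high, right of and behind the vise. Origin: centre of its underside.
- wrench: A steel wrench, 190 mm long, lying on the bench on the left. Origin on its underside.
Not all that is in view belongs to the job. Leave any yellow look-alike of the part that bears drift_knob alone.

How it is judged:
On the way, in this order (a step that is already met when the one before it is completed fails the run):
1. the tray lies flat under the eye: the bore's axis is over the tray, at least 25 mm inside its edges (x of bore in the frame of tray between -0.04 and 0.04 m and y of bore in the frame of tray between -0.055 and 0.055 m and angle between tray's own z axis and vertical below 0.1 rad), for 0.2 s.
2. the drift, in the bore and bearing on the sleeve, has pushed it down by at least 15 mm (z of sleeve_mid in the frame of bore between -0.085 and -0.042 m and z of drift_nose in the frame of bore below -0.01 m and horizontal distance between drift_nose and bore below 0.008 m and distance between drift_nose and sleeve_mid below 0.04 m), for 0.05 s.
3. the sleeve has dropped into the tray (x of sleeve_mid in the frame of tray between -0.062 and 0.062 m and y of sleeve_mid in the frame of tray between -0.077 and 0.077 m and z of sleeve_mid in the frame of tray between 0 and 0.05 m), for 0.2 s.
At the end, for the whole second after the job is handed in: The sleeve lies in the tray, the tray flat on the bench; the drift hangs upright (within 0.1 rad) by its knob on the prongs, its axis within 12 mm of home along the slot and 8 mm across, its knob centre 18 to 30 mm above the rail (all of step 3 and x of drift_knob in the frame of rail_home between -0.012 and 0.01 m and y of drift_knob in the frame of rail_home between -0.008 and 0.008 m and z of drift_knob in the frame of rail_home between 0.018 and 0.03 m and angle between each of drift_knob, tray's own z axis and vertical below 0.1 rad and height (world z) of tray below 0.01 m); the robot touches nothing.
It fails at once if the gripper touches the sleeve (contact force between the fingers and sleeve above 0.5 N).
It fails at once if the sleeve lands on the bench (height (world z) of sleeve_mid below 0.055 m and not (x of sleeve_mid in the frame of tray between -0.062 and 0.062 m and y of sleeve_mid in the frame of tray between -0.077 and 0.077 m)).
It fails at once if the tray is lifted more than 20 mm off the bench instead of slid (height (world z) of tray above 0.02 m).
It fails at once if the thin drift is moved more than 25 mm or tipped (distance of thin_drift_knob from where it was at the start of the episode above 0.025 m or angle between thin_drift_knob's own z axis and vertical above 0.3 rad).
It fails at once if the can or the wrench is moved more than 25 mm (distance of any of can, wrench from where it was at the start of the episode above 0.025 m).
It also fails if it takes over 69 s, if anything falls off the work surface, if the arm or the gripper's body presses on something with over 40 N, if the wrist force passes 120 N, or if a joint passes its speed limit or range.

### The arm

A 6-joint arm with a two-finger parallel gripper is mounted at the origin on the work surface. World frame = base frame: x ahead of the robot, y to its left, z up, the work surface at z = 0. Lengths are in m, angles in rad, forces in N, time in s.
With the tool pointing down it reaches from about 0.375 to 0.975 m from the base axis. Payload 3.8 kg.
Tool frame: the origin (TCP) lies midway between the tips of the shut fingers; the grasp point (between the pads) lies 19 mm behind it (ctrl.grasp_offset is the distance from the TCP to the grasp point, in m); z points along the fingers, y is the line along which they close (so a half turn about z gives the same grasp; the last joint's range is limited). The gripper opens to 88 mm and grips with 3 to 60 N. Pads are 18 mm wide; open, the fingers measure 123 mm over their backs; the gripper's body (75 mm by 187 mm) begins 45 mm behind the grasp point.
Start: joints at [-1.187, 0.264, 1.604, -0, 1.274, -0.037], TCP at [0.276, -0.616, 0.239] pointing down, gripper open.
Joint ranges: [-2.63, 2.63], [-0.94, 2.18], [0.31, 2.57], [-1.31, 4.45], [0, 2.66], [-2.55, 2.55]. Speed limits (rad/s): [2.57, 2.57, 3.14, 3.14, 3.14, 3.14].

### API

Orientations are given as a rotation vector (axis times angle).
In Python, from workcell import sensors, eyes, workorder, ctrl gives the robot as it stands.
- The arm moves only by the shell command python3 -m creep 'ROWS'. ROWS is text: rows parted by semicolons, each of 5 numbers parted by spaces: the finger opening in m, from 0 to 0.0881, then the shift along the tool's x, y, z in m, then the turn about the tool's z in degrees. A call has 1 to 20 rows; each row shifts and turns the commanded pose from where the row before left it, along the tool's axes as they then stand; what a row does not reach is not made up. A row lasts 1/8 s, in which the tool goes at most 62.5 mm and 10.7 degrees, less where a joint would pass 70% of its speed; a pose out of reach is approached as far as the arm can. A call with a gripper value outside its range is refused whole. The fingers move at their own pace and stop on an object; the grip force is fixed at half the most. Time passes only in rows, so rows that do not move let the fingers close. It gives the time, the measured TCP pose, the force, the opening and the grip force at its end, in the units of the state.
- sensors.get_obs(): the state, without advancing time (a new reading comes with each control period).
- eyes.get_image(name): name is "scene" or "side" or "wrist"; returns a dict with "frame" (400x640x3 uint8, red, green, blue), "range_z" (400x640 float32, m along the optical axis (not along the pixel's ray), 0 where there is no reading), "intrinsics" (3x3 intrinsics, pixels), "position" and "orientation" of the camera in the world; the wrist camera has in their place "tool_from_camera" (4x4, takes a point from camera to tool coordinates, whose origin is the TCP and whose axes are the flange's). Camera axes: x right, y up, looking along -z (the intrinsics and any distortion apply to the point x, -y, -z); pixel columns grow to the right and rows downward; lengths in m; the calibration is good to about 2 mm. A picture is of the moment at which its call begins: read the wrist's pose just before it.
- workorder.close_job(): hands the job in; it is judged then, once.
The state is a dict: "time": time; "joints": joint angles; "qd": joint speeds; "joint_torque": joint torques, N m; "tool_pos": TCP position; "orientation": TCP orientation; "force": force on the tool from outside, world axes, zero at the start; "wrist_torque": the same for the moment, N m; "grip_width": finger opening in m; "grip_force": force on a finger pad.
Only numpy, scipy, OpenCV 4.12 (cv2) and the standard library are available. Lean on these libraries where they do the work, as an engineer would, in place of code of your own. Each camera call takes 0.05 s, during which the arm holds its last target. There are 200 camera calls.

## Working session

There is one attempt and no reset: what is moved stays moved. The work goes in short steps, Python scripts to look and compute and a shell command to move; the robot and the scene stay as the last step left them, time stands still between calls to the robot, and variables do not carry over. Pictures are saved under pics/ and viewed, at most 10 in all, crops included, and the job is handed in when it is done.

```bash
mkdir -p pics; ls; cat > h.py <<'E'
import numpy as np, cv2
from workcell import sensors, eyes, workorder, ctrl
from scipy.spatial.transform import Rotation as R
def tool():
    o=sensors.get_obs(); T=np.eye(4); T[:3,:3]=R.from_rotvec(o['orientation']).as_matrix(); T[:3,3]=o['tool_pos']; return T
def rot(q):
    q=np.array(q)
    if q.shape==(3,3): return q
    return R.from_rotvec(q).as_matrix() if q.size==3 else R.from_quat(q).as_matrix()
def cam(n):
    t=tool(); d=eyes.get_image(n)
    if n=='wrist': T=t@np.array(d['tool_from_camera'])
    else:
        T=np.eye(4); T[:3,:3]=rot(d['orientation']); T[:3,3]=d['position']
    return d,T
def cloud(d,T):
    z=d['range_z'].astype(float); K=np.array(d['intrinsics']); v,u=np.mgrid[:z.shape[0],:z.shape[1]]
    p=np.stack([(u-K[0,2])/K[0,0]*z,-(v-K[1,2])/K[1,1]*z,-z],-1)
    P=p@T[:3,:3].T+T[:3,3]; P[z==0]=np.nan; return P
def save(n,d): cv2.imwrite(n,d['frame'][...,::-1])
E
python3 - <<'E'
from h import *
for n in('scene','side'):
    d,T=cam(n); save(f'pics/{n}0.png',d); np.savez(f'{n}0.npz',P=cloud(d,T),f=d['frame'],K=d['intrinsics'],T=T)
    print(n,d.keys(),d['orientation'],d['position'],d['intrinsics'])
o=sensors.get_obs();print(o, ctrl.grasp_offset); print(tool())
E
```

```text
pics
scene dict_keys(['frame', 'range_z', 'intrinsics', 'position', 'orientation']) [0.44678531 0.73439243 1.89782499] [1.1836298  0.29443798 0.91189969] [[471.90861911   0.         322.6353277 ]
 [  0.         471.90861911 198.9770594 ]
 [  0.           0.           1.        ]]
side dict_keys(['frame', 'range_z', 'intrinsics', 'position', 'orientation']) [ 0.17151837 -0.94760659 -2.66185419] [0.26430918 0.76003074 1.13887139] [[466.9880813    0.         326.91646689]
 [  0.         466.9880813  196.95807622]
 [  0.           0.           1.        ]]
{'time': 0.1, 'joints': array([-1.18691003e+00,  2.64690732e-01,  1.60523339e+00,  1.88877761e-05,
        1.27369719e+00, -3.69119012e-02]), 'qd': array([-1.42339026e-04, -1.49684755e-03, -3.32999928e-03,  9.79034241e-04,
       -6.55696512e-05, -1.09215469e-03]), 'joint_torque': array([ 1.48419890e-04, -5.03620434e+01, -3.58070612e+01,  7.30352174e-02,
        2.33360095e-02, -6.70862823e-05]), 'tool_pos': array([ 0.27548661, -0.61552211,  0.23750599]), 'orientation': array([-3.07035771e+00, -6.55695790e-01,  5.21799945e-04]), 'force': array([-0.11478364, -0.25590022, -0.00401914]), 'wrist_torque': array([-0.00833599,  0.00758444, -0.00964725]), 'grip_force': 0.0, 'grip_width': 0.08832218038245103} 0.0187
[[ 9.12765479e-01  4.08483328e-01 -7.43040489e-04  2.75486605e-01]
 [ 4.08483993e-01 -9.12763531e-01  1.88776762e-03 -6.15522106e-01]
 [ 9.29013396e-05 -2.02660926e-03 -9.99997942e-01  2.37505985e-01]
 [ 0.00000000e+00  0.00000000e+00  0.00000000e+00  1.00000000e+00]]
```

View pics/scene0.png

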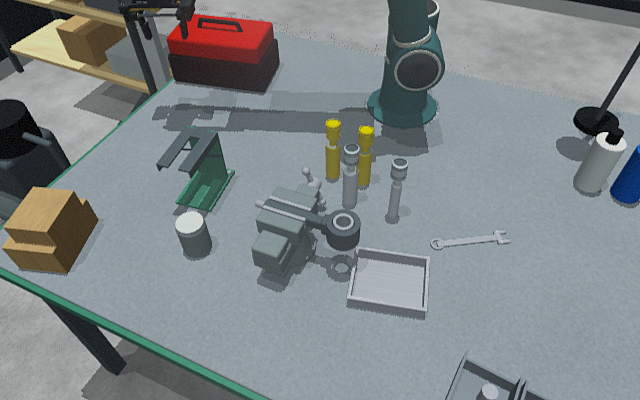

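View pics/side0.png

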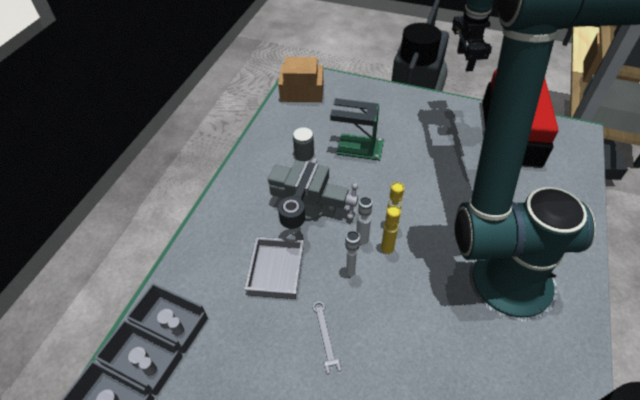

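The scene view shows the eye at (343,226), tray at (390,280), grey drifts at (351,155) and (399,165), yellow look-alikes between, rail at (195,150), can (193,235). The side view shows the same: eye (291,212), tray (275,267), drifts (365,215) and (352,255), rail (357,115). Next I'll build a top-down height map from both clouds.

```bash
python3 - <<'E'
from h import *
pts=[];cols=[]
for n in('scene','side'):
    a=np.load(f'{n}0.npz'); P=a['P'].reshape(-1,3); f=a['f'].reshape(-1,3); m=np.isfinite(P).all(1); pts.append(P[m]);cols.append(f[m])
P=np.vstack(pts);C=np.vstack(cols)
m=(P[:,0]>.2)&(P[:,0]<.95)&(P[:,1]>-.55)&(P[:,1]<.45)&(P[:,2]<.3)&(P[:,2]>-.02);P=P[m];C=C[m]
np.savez('c.npz',P=P,C=C)
# image: col = (0.45-y)*800, row=(.95-x)*800
H=np.zeros((600,800));o=np.argsort(P[:,2])
u=((.45-P[o,1])*800).astype(int).clip(0,799);v=((.95-P[o,0])*800).astype(int).clip(0,599)
H[v,u]=P[o,2]
H=cv2.dilate(H,np.ones((3,3)))
I=cv2.applyColorMap((H.clip(0,.2)/.2*255).astype(np.uint8),cv2.COLORMAP_JET)
for k in range(10):
    cv2.line(I,(k*80+40,0),(k*80+40,8),(255,255,255),1); cv2.putText(I,f'{.4-.1*k:.1f}',(k*80+25,20),0,.4,(255,255,255),1)
for k in range(8): cv2.putText(I,f'{.9-.1*k:.1f}-',(0,44+k*80),0,.4,(255,255,255),1)
cv2.imwrite('pics/h.png',I)
E
```

```text
(no output)
```

View pics/h.png

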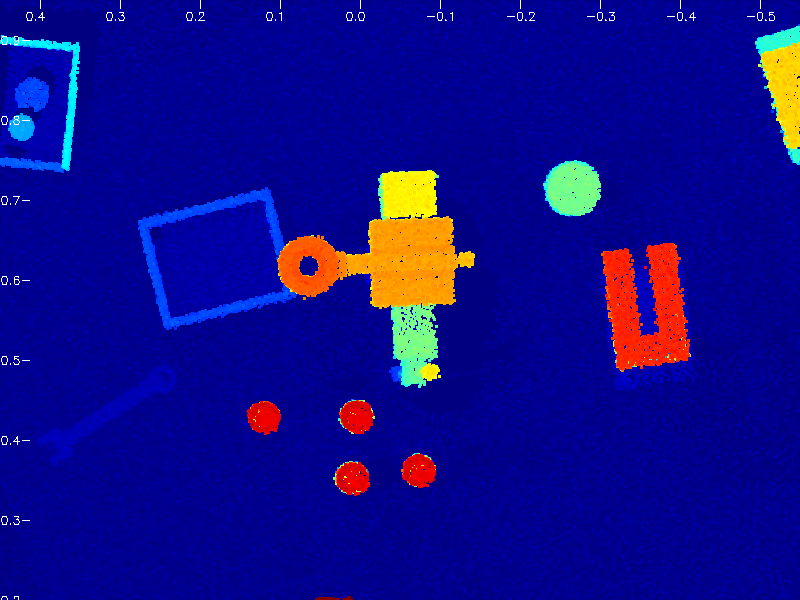

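The height map shows everything clearly: eye around (0.617, 0.065), tray yawed about 15°, rail slot open towards +x near y=-0.345 and closed near x=0.5, and four knobs at z≈0.18. Next I'll fit numbers, each camera separately.

```bash
python3 - <<'E'
from h import *
def circ(p):
    A=np.c_[2*p,np.ones(len(p))];s=np.linalg.lstsq(A,(p**2).sum(1),rcond=None)[0];return s[:2],np.sqrt(s[2]+s[:2]@s[:2])
for n in('scene','side'):
    a=np.load(f'{n}0.npz'); P=a['P'].reshape(-1,3);C=a['f'].reshape(-1,3);m=np.isfinite(P).all(1);P=P[m];C=C[m].astype(int)
    print(n,'bench',np.median(P[(P[:,0]>.3)&(P[:,0]<.4)&(P[:,1]>.2)&(P[:,1]<.3),2]))
    for nm,c in dict(A=(.43,.12),B=(.43,.003),Y1=(.355,.01),Y2=(.362,-.075)).items():
        q=P[(np.hypot(P[:,0]-c[0],P[:,1]-c[1])<.035)]
        k=q[q[:,2]>.14]; b=q[(q[:,2]>.02)&(q[:,2]<.1)]; t=k[k[:,2]>k[:,2].max()-.006]
        (e,r)=cv2.minEnclosingCircle(t[:,:2].astype(np.float32)); cb,rb=circ(b[:,:2])
        print(nm,'top',np.median(t[:,2]).round(4),np.round(e,4),round(r,4),'knob',*circ(k[k[:,2]<.172][:,:2]),'barrel',cb.round(4),rb.round(4),len(b))
    q=P[(np.hypot(P[:,0]-.617,P[:,1]-.065)<.05)&(P[:,1]>.045)]
    t=q[(q[:,2]>.145)];print('eye z',np.percentile(t[:,2],[5,25,50,75,95]).round(4))
    q=P[(np.hypot(P[:,0]-.617,P[:,1]-.065)<.045)&(P[:,2]>.148)&(P[:,1]>.03)]
    print('eye',cv2.minEnclosingCircle(q[:,:2].astype(np.float32)), q[:,:2].max(0),q[:,:2].min(0))
    q=P[(P[:,1]>.07)&(P[:,1]<.29)&(P[:,0]>.52)&(P[:,0]<.73)&(P[:,2]>.026)&(P[:,2]<.05)]
    print('tray',np.median(q[:,2]),cv2.minAreaRect(q[:,:2].astype(np.float32)))
    q=P[(P[:,1]>-.43)&(P[:,1]<-.29)&(P[:,0]>.46)&(P[:,0]<.66)&(P[:,2]>.158)&(P[:,2]<.175)]
    print('rail',np.median(q[:,2]),cv2.minAreaRect(q[:,:2].astype(np.float32)))
    q=P[(P[:,1]>-.15)&(P[:,1]<.05)&(P[:,0]>.5)&(P[:,0]<.75)&(P[:,2]>.008)&(P[:,2]<.019)]
    print('foot',q.min(0),q.max(0),len(q))
    q=P[(P[:,1]>-.112)&(P[:,1]<-.02)&(P[:,0]>.56)&(P[:,0]<.69)&(P[:,2]>.13)&(P[:,2]<.16)]
    print('jaw',cv2.minAreaRect(q[:,:2].astype(np.float32)),np.median(q[:,2]))
E
```

```text
scene bench 0.0011547940519963107
A top 0.1811 [0.4284 0.1189] 0.0187 knob [0.42730437 0.11835439] 0.016984533585374304 barrel [0.4278 0.1181] 0.0111 228
B top 0.1826 [0.4297 0.0029] 0.0179 knob [0.42905898 0.00283292] 0.016171368492369786 barrel [0.4289 0.0025] 0.0171 328
Y1 top 0.1812 [0.351  0.0094] 0.0187 knob [0.35091174 0.00751057] 0.016560958511893015 barrel [0.3518 0.0082] 0.0166 285
Y2 top 0.1825 [ 0.3624 -0.0761] 0.0191 knob [ 0.36204769 -0.07450414] 0.015505334278258011 barrel [ 0.3618 -0.0747] 0.0166 309
eye z [0.1473 0.1534 0.1551 0.1566 0.1591]
eye ((0.6149144172668457, 0.06460706144571304), 0.0381440594792366) [0.65280367 0.09838407] [0.57718268 0.03014308]
tray 0.036393972814211306 ((0.6250625252723694, 0.17786329984664917), (0.14127002656459808, 0.16796652972698212), 14.07103157043457)
rail 0.166518267615401 ((0.566853940486908, -0.359730064868927), (0.1485171765089035, 0.09118251502513885), 8.002911567687988)
foot [ 0.55795519 -0.08815493  0.00801976] [ 0.7088008  -0.00747748  0.01898571] 346
jaw ((0.6211224794387817, -0.06599745899438858), (0.11129473894834518, 0.0
[... 516 characters left out ...]
6708] 0.016834679028481302 barrel [ 0.3632 -0.0725] 0.0176 8
eye z [0.1466 0.1536 0.1561 0.158  0.1609]
eye ((0.6194096803665161, 0.06389183551073074), 0.037692658603191376) [0.65387861 0.1010559 ] [0.58183582 0.030379  ]
tray 0.03763926424981867 ((0.6284148693084717, 0.17950405180454254), (0.13905015587806702, 0.1699732542037964), 13.878192901611328)
rail 0.16725662658710677 ((0.5684558153152466, -0.3585963249206543), (0.14434443414211273, 0.09685074537992477), 7.439373970031738)
foot [ 0.50146107 -0.09181274  0.00801114] [0.74956812 0.04913574 0.01899252] 189
jaw ((0.6270362734794617, -0.06578154861927032), (0.1169242188334465, 0.09169791638851166), 0.20784923434257507) 0.14307318359964583
```

Both cameras agree within about 3 mm. The matching drift is B at (0.4295, 0.004), and the thin one is A. I'll push the tray with open fingers closing along world x, which also squares it up. First turn and lift, then go to the +y side of the tray.

```bash
python3 -m creep '0.088 0 0 -0.008 -9.42;0.088 0 0 -0.008 -9.42;0.088 0 0 -0.008 -9.42;0.088 0 0 -0.008 -9.42;0.088 0 0 -0.008 -9.42;0.088 0 0 -0.008 -9.42;0.088 0 0 -0.008 -9.42;0.088 0 0 0 0'; python3 -m creep '0.088 0.046 0.0167 0 0;0.088 0.046 0.0167 0 0;0.088 0.046 0.0167 0 0;0.088 0.046 0.0167 0 0;0.088 0.046 0.0167 0 0;0.088 0.046 0.0167 0 0;0.088 0.046 0.0167 0 0;0.088 0.046 0.0167 0 0;0.088 0.046 0.0167 0 0;0.088 0.046 0.0167 0 0;0.088 0.046 0.0167 0 0;0.088 0.046 0.0167 0 0;0.088 0.046 0.0167 0 0;0.088 0.046 0.0167 0 0;0.088 0.046 0.0167 0 0;0.088 0.046 0.0167 0 0;0.088 0.046 0.0167 0 0;0.088 0.046 0.0167 0 0;0.088 0.046 0.0167 0 0;0.088 0.046 0.0167 0 0'; python3 -c "
from h import *
print(tool().round(4))"
```

```text
time: 1.1
tool_pos: [0.2758, -0.6163, 0.295]
orientation: [2.222, 2.22, -0.0]
force: [0.9, -0.3, -0.2]
grip_width: 0.0877
grip_force: 0.0
time: 3.6
tool_pos: [0.609, 0.3056, 0.2937]
orientation: [-2.224, -2.218, 0.002]
force: [0.7, 0.1, 0.5]
grip_width: 0.0877
grip_force: 0.0
[[ 2.600e-03  1.000e+00 -1.100e-03  6.090e-01]
 [ 1.000e+00 -2.600e-03 -7.000e-04  3.056e-01]
 [-7.000e-04 -1.100e-03 -1.000e+00  2.937e-01]
 [ 0.000e+00  0.000e+00  0.000e+00  1.000e+00]]
```

```bash
python3 -m creep '0.088 0.002 0 0.05 0;0.088 0 0 0.05 0;0.088 0 0 0.05 0;0.088 0 0 0.05 0;0.088 0 0 0.045 0;0.088 0 0 0.033 0;0.088 0 0 0 0'; python3 -m creep '0.088 -0.009 0 0 0;0.088 -0.009 0 0 0;0.088 -0.009 0 0 0;0.088 -0.009 0 0 0;0.088 -0.009 0 0 0;0.088 -0.009 0 0 0;0.088 -0.009 0 0 0;0.088 -0.009 0 0 0;0.088 -0.009 0 0 0;0.088 -0.009 0 0 0;0.088 -0.009 0 0 0;0.088 -0.009 0 0 0;0.088 0 0 0 0'; cat > tray.py <<'E'
from h import *
import sys
for n in('scene','side'):
    d,T=cam(n); save(f'pics/{n}_{sys.argv[1]}.png',d); P=cloud(d,T).reshape(-1,3); P=P[np.isfinite(P).all(1)]
    q=P[(P[:,1]>-.02)&(P[:,1]<.29)&(P[:,0]>.51)&(P[:,0]<.73)&(P[:,2]>.026)&(P[:,2]<.045)]
    print('tray',np.median(q[:,2]),cv2.minAreaRect(q[:,:2].astype(np.float32)),np.percentile(q[:,:2],[.5,99.5],axis=0).round(4))
E
python3 tray.py push1
```

```text
time: 4.47
tool_pos: [0.6053, 0.3045, 0.0121]
orientation: [-2.221, -2.217, 0.013]
force: [-0.1, 0.5, -0.1]
grip_width: 0.088
grip_force: 0.0
time: 6.1
tool_pos: [0.6078, 0.1967, 0.016]
orientation: [-2.221, -2.221, 0.005]
force: [-0.1, 1.1, -1.1]
grip_width: 0.0881
grip_force: 0.1
tray 0.036587308750878234 ((0.6036787033081055, 0.11137387156486511), (0.14176936447620392, 0.1887792944908142), 0.3084082007408142) [[0.5352 0.0177]
 [0.6739 0.2035]]
tray 0.0375912550551627 ((0.6059234738349915, 0.11320377886295319), (0.1909826546907425, 0.13624855875968933), 89.43080139160156) [[0.5375 0.0186]
 [0.6708 0.208 ]]
```

View pics/scene_push1.png

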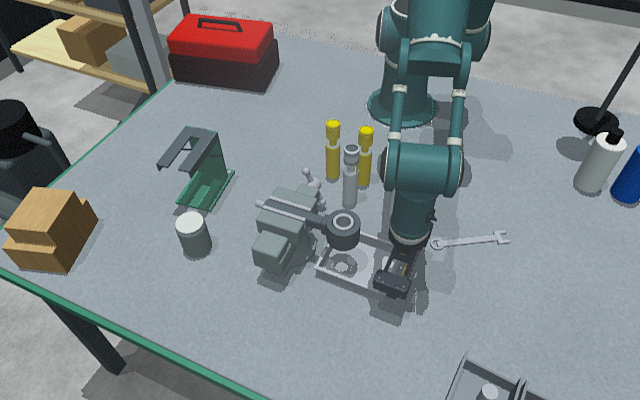

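The tray is squared and its near rim is at y≈0.018, under the eye at (343,226). Push 15 mm more, back off 30 mm, then rise.

```bash
python3 -m creep '0.088 -0.008 0 0 0;0.088 -0.007 0 0 0;0.088 0 0 0 0;0.088 0.01 0 0 0;0.088 0.02 0 0 0;0.088 0.01 0 -0.03 0;0.088 0 0 -0.06 0;0.088 0 0 -0.06 0;0.088 0 0 -0.06 0;0.088 0 0 -0.06 0;0.088 0 0 0 0'; python3 tray.py push2; python3 -c "
from h import *
print(tool().round(4))"
```

```text
time: 7.58
tool_pos: [0.6123, 0.2259, 0.2952]
orientation: [2.215, 2.219, 0.02]
force: [0.1, 0.1, -0.8]
grip_width: 0.0881
grip_force: 0.0
tray 0.03654367627145105 ((0.6038563847541809, 0.08612523972988129), (0.14167258143424988, 0.16821514070034027), 0.1950429528951645) [[0.5345 0.0026]
 [0.6742 0.1701]]
tray 0.037396843086315634 ((0.6069523096084595, 0.08863790333271027), (0.17172503471374512, 0.13869845867156982), 89.40204620361328) [[0.5382 0.0039]
 [0.6761 0.1732]]
[[-2.100e-03  1.000e+00  2.100e-03  6.092e-01]
 [ 1.000e+00  2.100e-03  8.000e-04  2.246e-01]
 [ 8.000e-04  2.100e-03 -1.000e+00  2.878e-01]
 [ 0.000e+00  0.000e+00  0.000e+00  1.000e+00]]
```

```bash
python3 -m creep '0.088 0 0 -0.005 10;0.088 0 0 -0.005 10;0.088 0 0 -0.005 10;0.088 0 0 -0.005 10;0.088 0 0 -0.005 10;0.088 0 0 -0.005 10;0.088 0 0 -0.005 10;0.088 0 0 -0.005 10;0.088 0 0 -0.005 10;0.088 -0.003 0.04 0 0;0.088 -0.003 0.04 0 0;0.088 -0.003 0.04 0 0;0.088 -0.003 0.04 0 0;0.088 0 0 0 0'; python3 - <<'E'
from h import *
print(tool().round(4), sensors.get_obs()['joints'])
d,T=cam('wrist'); save('pics/w_eye.png',d); P=cloud(d,T); print(T.round(3)); np.savez('we.npz',P=P)
q=P[np.isfinite(P).all(-1)]; 
q=q[(np.hypot(q[:,0]-.617,q[:,1]-.065)<.05)]; print(len(q),np.percentile(q[:,2],[5,50,95]) if len(q) else 0)
E
```

```text
time: 9.43
tool_pos: [0.5959, 0.0613, 0.3286]
orientation: [3.141, -0.003, -0.008]
force: [0.7, 0.9, 0.1]
grip_width: 0.0884
grip_force: 0.0
[[ 1.000e+00 -2.100e-03 -5.100e-03  5.959e-01]
 [-2.100e-03 -1.000e+00 -8.000e-04  6.130e-02]
 [-5.100e-03  8.000e-04 -1.000e+00  3.286e-01]
 [ 0.000e+00  0.000e+00  0.000e+00  1.000e+00]] [ 6.12185339e-02  8.17354617e-02  1.65202781e+00 -5.29225531e-04
  1.41296799e+00  1.63423059e+00]
[[-0.002  0.947  0.32   0.679]
 [-1.    -0.002 -0.     0.061]
 [ 0.    -0.32   0.947  0.475]
 [ 0.     0.     0.     1.   ]]
28558 [0.00566158 0.40825461 0.41670997]
```

View pics/w_eye.png

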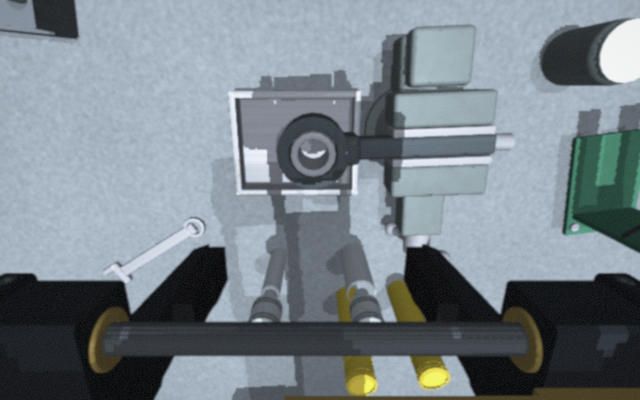

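The wrist view shows the eye at (313,150) with the tray under it, and the drifts at the lower edge (367,307). Next I'll fit the eye's outline from this view, and triangulate it against the scene camera.

```bash
python3 - <<'E'
from h import *
P=np.load('we.npz')['P'].reshape(-1,3); P=P[np.isfinite(P).all(1)]
q=P[(np.hypot(P[:,0]-.617,P[:,1]-.065)<.045)&(P[:,2]>.146)&(P[:,2]<.165)&(P[:,1]>.034)]
print(np.percentile(q[:,2],[5,50,95]),q.min(0),q.max(0),cv2.minEnclosingCircle(q[:,:2].astype(np.float32)))
h=q[:,:2].astype(np.float32)
ang=np.arctan2(q[:,1]-.065,q[:,0]-.617); r=np.hypot(q[:,0]-.617,q[:,1]-.065)
from scipy.optimize import least_squares
for f,nm in ((np.max,'outer'),(np.min,'inner')):
    e=[]
    for a in np.arange(-180,180,10):
        if nm=='outer' and -135<a<-45: continue
        m=np.abs((np.degrees(ang)-a+180)%360-180)<5
        if m.any(): e.append(q[m][np.argsort(r[m])[(-2 if nm=='outer' else 1)],:2])
    e=np.array(e); s=least_squares(lambda p:np.hypot(e[:,0]-p[0],e[:,1]-p[1])-p[2],[.617,.065,.03],loss='soft_l1',f_scale=.001); print(nm,s.x)
# jaw and rim checks of the same view
q=P[(P[:,1]>-.112)&(P[:,1]<-.02)&(P[:,0]>.56)&(P[:,0]<.69)&(P[:,2]>.13)&(P[:,2]<.16)];print('jaw',cv2.minAreaRect(q[:,:2].astype(np.float32)))
q=P[(P[:,1]>-.02)&(P[:,1]<.2)&(P[:,0]>.51)&(P[:,0]<.7)&(P[:,2]>.03)&(P[:,2]<.043)];print('tray',cv2.minAreaRect(q[:,:2].astype(np.float32)))
for c in((.43,.12),(.43,.004)):
    q=P[np.hypot(P[:,0]-c[0],P[:,1]-c[1])<.035]; k=q[(q[:,2]>.175)&(q[:,2]<.19)]; print(len(k), k.mean(0) if len(k) else '')
E
```

```text
[0.15200053 0.15465524 0.15786458] [0.5816727  0.03401814 0.14617172] [0.65232652 0.09893715 0.15936219] ((0.6165146827697754, 0.06368614733219147), 0.03593343496322632)
outer [0.61679733 0.06348804 0.03533325]
inner [0.61686089 0.06343402 0.01508085]
jaw ((0.6211701035499573, -0.0659913718700409), (0.10940893739461899, 0.09194949269294739), 0.017869802191853523)
tray ((0.6050666570663452, 0.08716116100549698), (0.16827060282230377, 0.13604649901390076), 89.8766860961914)
124 [0.44313565 0.11866628 0.17824973]
144 [0.4434082  0.00378913 0.17855776]
```

```bash
python3 -m creep '0.088 -0.0416 0.0143 0 0;0.088 -0.0416 0.0143 0 0;0.088 -0.0416 0.0143 0 0;0.088 -0.0416 0.0143 0 0;0.088 0 0 0 0;0.088 0 0 0 0;0.088 0 0 0 0'; python3 - <<'E'
from h import *
print(tool().round(4))
d,T=cam('wrist'); save('pics/w_knob.png',d); P=cloud(d,T).reshape(-1,3);P=P[np.isfinite(P).all(1)]
q=P[np.hypot(P[:,0]-.43,P[:,1]-.004)<.03]; k=q[(q[:,2]>.172)&(q[:,2]<.19)]; print(len(k)); 
if len(k): print(k.mean(0),cv2.minEnclosingCircle(k[:,:2].astype(np.float32)))
E
```

```text
time: 10.35
tool_pos: [0.4316, 0.0065, 0.3313]
orientation: [-3.141, -0.003, 0.001]
force: [0.5, -0.0, -0.7]
grip_width: 0.0876
grip_force: 0.0
[[ 1.000e+00  1.900e-03 -7.000e-04  4.316e-01]
 [ 1.900e-03 -1.000e+00  4.000e-04  6.500e-03]
 [-7.000e-04 -4.000e-04 -1.000e+00  3.313e-01]
 [ 0.000e+00  0.000e+00  0.000e+00  1.000e+00]]
1169
[0.42827882 0.00309422 0.17734189] ((0.4282800555229187, 0.0032988351304084063), 0.018247779458761215)
```

```bash
python3 -m creep '0.088 -0.0025 0.003 0.03 0;0.088 0 0 0.04 0;0.088 0 0 0.04 0;0.088 0 0 0.04 0;0.088 0 0 0.025 0;0.088 0 0 0.014 0;0.088 0 0 0 0;0.088 0 0 0 0;0.06 0 0 0 0;0.03 0 0 0 0;0.03 0 0 0 0;0.03 0 0 0 0;0.03 0 0 0 0;0.03 0 0 0 0'; python3 -c "
from h import *
print(tool().round(4))"
```

```text
time: 12.15
tool_pos: [0.4283, 0.0029, 0.1427]
orientation: [-3.141, -0.001, 0.0]
force: [-0.1, 0.9, 0.5]
grip_width: 0.035
grip_force: 30.0
[[ 1.000e+00  8.000e-04 -1.000e-04  4.283e-01]
 [ 8.000e-04 -1.000e+00  2.000e-04  2.900e-03]
 [-1.000e-04 -2.000e-04 -1.000e+00  1.427e-01]
 [ 0.000e+00  0.000e+00  0.000e+00  1.000e+00]]
```

```bash
python3 -m creep '0.03 0 0 -0.02 0;0.03 0 0 -0.04 0;0.03 0 0 -0.05 0;0.03 0 0 -0.05 0;0.03 0 0 -0.05 0;0.03 0.03 -0.01 0 0;0.03 0.04 -0.0126 0 0;0.03 0.04 -0.0126 0 0;0.03 0.04 -0.0127 0 0;0.03 0.0386 -0.0127 0 0;0.03 0 0 0 0;0.03 0 0 0 0;0.03 0 0 0 0;0.03 0 0 0 0'; python3 - <<'E'
from h import *
print(tool().round(4),sensors.get_obs()['force'])
def circ(e,r0=None):
    from scipy.optimize import least_squares
    f=lambda p:np.hypot(e[:,0]-p[0],e[:,1]-p[1])-(p[2] if r0 is None else r0)
    s=least_squares(f,[.617,.064,.019],loss='soft_l1',f_scale=.002);return s.x
for n in('scene','side','wrist'):
    d,T=cam(n); save(f'pics/{n}_over.png',d); P=cloud(d,T).reshape(-1,3);P=P[np.isfinite(P).all(1)]
    q=P[np.hypot(P[:,0]-.617,P[:,1]-.064)<.03]
    for a,b in((.21,.24),(.24,.27),(.27,.30)):
        k=q[(q[:,2]>a)&(q[:,2]<b)]
        if len(k)>20: print(n,a,len(k),circ(k,.019).round(4))
    k=q[(q[:,2]>.165)]; print(n,'nose z',np.sort(k[:,2])[:5] if len(k) else '')
E
```

```text
time: 13.9
tool_pos: [0.6161, 0.0633, 0.3531]
orientation: [-3.142, -0.001, -0.0]
force: [0.7, 0.3, -4.8]
grip_width: 0.0352
grip_force: 30.0
[[ 1.000e+00  6.000e-04  3.000e-04  6.161e-01]
 [ 6.000e-04 -1.000e+00  0.000e+00  6.330e-02]
 [ 3.000e-04 -0.000e+00 -1.000e+00  3.531e-01]
 [ 0.000e+00  0.000e+00  0.000e+00  1.000e+00]] [ 0.68229172  0.30802947 -4.77310064]
scene 0.21 177 [0.6154 0.0625 0.019 ]
scene 0.24 209 [0.6154 0.0625 0.019 ]
scene 0.27 234 [0.6152 0.0625 0.019 ]
scene nose z [0.21316207 0.21326912 0.21336844 0.21390023 0.21392513]
side 0.21 92 [0.6191 0.063  0.019 ]
side 0.24 114 [0.6187 0.0635 0.019 ]
side 0.27 129 [0.6183 0.0634 0.019 ]
side nose z [0.2094954  0.21210757 0.21257562 0.21334433 0.21379656]
wrist 0.21 289 [0.6165 0.0636 0.019 ]
wrist 0.24 429 [0.6163 0.0635 0.019 ]
wrist 0.27 636 [0.6161 0.0635 0.019 ]
wrist nose z [0.21235631 0.21251064 0.21280206 0.21314633 0.21367806]
```

```bash
python3 -m creep '0.03 0 0 0.02 0;0.03 0 0 0.02 0;0.03 0 0 0.01 0;0.03 0 0 0.004 0;0.03 0 0 0.004 0;0.03 0 0 0.004 0;0.03 0 0 0.004 0;0.03 0 0 0.004 0;0.03 0 0 0 0'; python3 -c "
from h import *
print(tool().round(4)[:,3])"
```

```text
time: 15.18
tool_pos: [0.6186, 0.0636, 0.2867]
orientation: [-3.141, -0.001, -0.01]
force: [-0.8, -0.1, 6.3]
grip_width: 0.0351
grip_force: 30.0
[0.6186 0.0636 0.2867 1.    ]
```

Force is about 11 N on the sleeve, with no sign of slip. Continue.

```bash
python3 -m creep '0.03 0 0 0.004 0;0.03 0 0 0.004 0;0.03 0 0 0.004 0;0.03 0 0 0.004 0;0.03 0 0 0.004 0;0.03 0 0 0.004 0;0.03 0 0 0.004 0;0.03 0 0 0.004 0;0.03 0 0 0 0;0.03 0 0 0.004 0;0.03 0 0 0.004 0;0.03 0 0 0.004 0;0.03 0 0 0 0;0.03 0 0 0 0;0.03 0 0 0 0'; python3 - <<'E'
from h import *
print(tool().round(4)[:,3])
d,T=cam('side'); save('pics/side_drop.png',d); P=cloud(d,T).reshape(-1,3);P=P[np.isfinite(P).all(1)]
d2,_=cam('scene'); cv2.imwrite('pics/drop.png',np.hstack([cv2.resize(d['frame'][150:300,220:370],(400,400)),cv2.resize(d2['frame'][180:330,290:440],(400,400))])[...,::-1])
E
```

```text
time: 17.05
tool_pos: [0.6169, 0.0636, 0.2386]
orientation: [-3.142, -0.001, 0.0]
force: [-0.1, 1.0, -5.8]
grip_width: 0.035
grip_force: 30.0
[0.6169 0.0636 0.2386 1.    ]
```

View pics/drop.png

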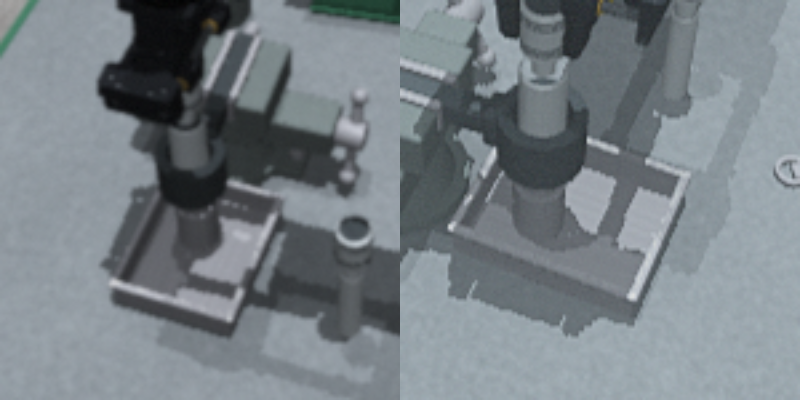

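Sleeve has dropped and stands in the tray: left crop about (200,230), right crop about (540,215). The drift weight is back on the wrist (-5.8 N). Withdraw and go to view the rail.

```bash
python3 -m creep '0.03 0 0 -0.01 0;0.03 0 0 -0.02 0;0.03 0 0 -0.03 0;0.03 0 0 -0.04 0;0.03 0 0 -0.04 0;0.03 -0.0146 0.0455 -0.002 0;0.03 -0.0146 0.0455 -0.002 0;0.03 -0.0146 0.0455 -0.002 0;0.03 -0.0146 0.0455 -0.002 0;0.03 -0.0146 0.0455 -0.002 0;0.03 -0.0146 0.0455 -0.002 0;0.03 -0.0146 0.0455 -0.002 0;0.03 -0.0146 0.0455 -0.002 0;0.03 0 0 0 0;0.03 0 0 0 0;0.03 0 0 0 0'; python3 - <<'E'
from h import *
t=tool();print(t.round(4)[:3,3])
d,T=cam('wrist'); save('pics/w_rail.png',d); P=cloud(d,T).reshape(-1,3);P=P[np.isfinite(P).all(1)];np.savez('wr.npz',P=P)
q=P[(P[:,1]>-.44)&(P[:,1]<-.27)&(P[:,0]>.46)&(P[:,0]<.67)&(P[:,2]>.158)&(P[:,2]<.175)]
print(len(q),np.percentile(q[:,2],[10,50,90]),cv2.minAreaRect(q[:,:2].astype(np.float32)))
d,T=cam('scene'); P=cloud(d,T).reshape(-1,3);P=P[np.isfinite(P).all(1)]
k=P[np.hypot(P[:,0]-t[0,3],P[:,1]-t[1,3])<.023]; k=k[k[:,2]>.19]; print('nose',np.sort(k[:,2])[:6])
k=P[(np.hypot(P[:,0]-.617,P[:,1]-.064)<.04)&(P[:,2]<.09)&(P[:,2]>.01)]; print('sleeve',k.min(0),k.max(0))
E
```

```text
time: 19.15
tool_pos: [0.5008, -0.2996, 0.3955]
orientation: [3.141, 0.003, 0.001]
force: [0.0, 0.4, -5.3]
grip_width: 0.0352
grip_force: 30.0
[ 0.5008 -0.2996  0.3955]
8437 [0.16439174 0.1654609  0.16647723] ((0.5660996437072754, -0.35882169008255005), (0.14524920284748077, 0.08626224845647812), 7.6068644523620605)
nose [0.25465192 0.25533951 0.25544899 0.25599088 0.25615713 0.25669007]
sleeve [0.59956038 0.04201557 0.01046663] [0.63905547 0.08394416 0.06829004]
```

View pics/w_rail.png

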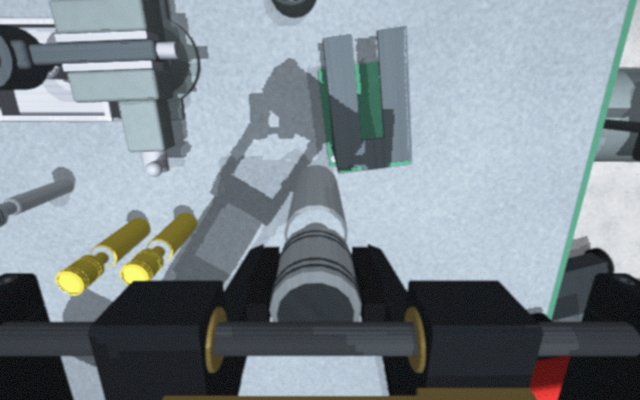

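The wrist view shows the rail: slot between prongs from the open end at about (367,45) to the closed end at about (365,165). Fit the slot.

```bash
python3 - <<'E'
from h import *
def fit(P,n):
    q=P[(P[:,1]>-.44)&(P[:,1]<-.27)&(P[:,0]>.46)&(P[:,0]<.67)&(P[:,2]>.16)&(P[:,2]<.172)][:,:2]
    c=np.array([.567,-.359]); res=[]
    E={'in+':[], 'in-':[],'out+':[],'out-':[]}
    for x in np.arange(.545,.63,.004):
        s=q[np.abs(q[:,0]-x)<.002,1]; ym=-.359+.134*(x-.567)
        a=s[s>ym];b=s[s<ym]
        for k,v in(('in+',a.min()),('out+',a.max()),('in-',b.max()),('out-',b.min())): E[k].append((x,v))
    L={k:np.polyfit(*np.array(v).T,1) for k,v in E.items()}
    mid=(L['in+']+L['in-'])/2; mo=(L['out+']+L['out-'])/2
    print(n,{k:v.round(4) for k,v in L.items()},'mid',mid,'outmid',mo,'gap',np.polyval(L['in+']-L['in-'],.58))
    th=np.arctan(mo[0]); ax=np.array([np.cos(th),np.sin(th)]); o=np.array([.58,np.polyval(mid,.58)])
    u=(q-o)@ax; w=(q-o)@[-ax[1],ax[0]]
    m=np.abs(w)<.006; print(' ang',np.degrees(th),'open end u',np.percentile(u[np.abs(w)>.02],99.5),'closed edge u',np.percentile(u[m],98))
    mouth=o+ax*np.percentile(u[np.abs(w)>.02],99.5); print(' mouth',mouth,'home',mouth-.1*ax,'home by closed',o+ax*(np.percentile(u[m],98)+.010))
fit(np.load('wr.npz')['P'],'wrist')
for n in('scene','side'):
    P=np.load(n+'0.npz')['P'].reshape(-1,3);fit(P[np.isfinite(P).all(1)],n)
E
```

```text
wrist {'in+': array([ 0.1288, -0.4181]), 'in-': array([ 0.1345, -0.4478]), 'out+': array([ 0.1358, -0.3924]), 'out-': array([ 0.1312, -0.4761])} mid [ 0.13163189 -0.43291799] outmid [ 0.13348478 -0.43423063] gap 0.02644370598740712
 ang 7.6031688965199855 open end u 0.05783091600594525 closed edge u -0.051517214528461815
 mouth [ 0.63732248 -0.34891981] home [ 0.53820166 -0.36215093] home by closed [ 0.5388478  -0.36206468]
scene {'in+': array([ 0.1284, -0.4176]), 'in-': array([ 0.1368, -0.4498]), 'out+': array([ 0.1494, -0.4005]), 'out-': array([ 0.1324, -0.4777])} mid [ 0.13259094 -0.43368348] outmid [ 0.14085745 -0.4390956 ] gap 0.027326180718533027
 ang 8.017788315243013 open end u 0.05955182268243986 closed edge u -0.05074193083115924
 mouth [ 0.63896969 -0.34847441] home [ 0.53994721 -0.36242247] home by closed [ 0.53965633 -0.36246344]
side {'in+': array([ 0.1435, -0.4244]), 'in-': array([ 0.1461, -0.4539]), 'out+': array([ 0.1247, -0.3842]), 'out-': array([ 0.1142, -0.4641])} mid [ 0.14482246 -0.43914382] outmid [ 0.11948145 -0.42411921] gap 0.027999632220082928
 ang 6.813482904963724 open end u 0.05928657328805523 closed edge u -0.04958740095107928
 mouth [ 0.63886787 -0.34811317] home [ 0.53957411 -0.35997693] home by closed [ 0.54069218 -0.35984335]
```

```bash
python3 -m creep '0.03 0.03 0.008 0 0;0.03 0.045 0.0121 0 0;0.03 0.045 0.0121 0 0;0.03 0.035 0.0094 0 0;0.03 0.0132 0.0035 0 0;0.03 0 0 0 0;0.03 0 0 0.04 0;0.03 0 0 0.05 0;0.03 0 0 0.05 0;0.03 0 0 0.04 0;0.03 0 0 0.026 0;0.03 0 0 0.01 0;0.03 0 0 0 0;0.03 0 0 0 0;0.03 0 0 0 0'; python3 - <<'E'
from h import *
t=tool();print(t.round(4)); x,y=t[:2,3]; print('slot y here',-.433+.132*x)
for n in('scene','wrist'):
    d,T=cam(n); save(f'pics/{n}_pre.png',d); P=cloud(d,T).reshape(-1,3);P=P[np.isfinite(P).all(1)]
    k=P[np.hypot(P[:,0]-x,P[:,1]-y)<.021]
    for b in np.arange(.1,.22,.006):
        s=k[(k[:,2]>b)&(k[:,2]<b+.006)]
        if len(s): print(n,round(b,3),len(s),np.ptp(s[:,1]).round(4),((s[:,1].max()+s[:,1].min())/2).round(4))
E
```

```text
time: 21.12
tool_pos: [0.6695, -0.346, 0.1811]
orientation: [3.14, 0.001, 0.005]
force: [1.2, -0.2, -5.0]
grip_width: 0.0349
grip_force: 30.0
[[ 1.000e+00  9.000e-04  3.000e-03  6.695e-01]
 [ 9.000e-04 -1.000e+00 -1.600e-03 -3.460e-01]
 [ 3.000e-03  1.600e-03 -1.000e+00  1.811e-01]
 [ 0.000e+00  0.000e+00  0.000e+00  1.000e+00]]
slot y here -0.34462193472179203
scene 0.1 26 0.0296 -0.3416
scene 0.106 29 0.0256 -0.3388
scene 0.112 34 0.0295 -0.342
scene 0.118 31 0.026 -0.3406
scene 0.124 33 0.0278 -0.3398
scene 0.13 33 0.0281 -0.3418
scene 0.136 34 0.0289 -0.3414
scene 0.142 39 0.0393 -0.3469
scene 0.148 37 0.0304 -0.3419
scene 0.154 15 0.0151 -0.3438
scene 0.16 14 0.0125 -0.3424
scene 0.166 3 0.004 -0.3382
scene 0.172 11 0.0232 -0.3434
scene 0.178 18 0.0256 -0.3416
scene 0.184 30 0.0369 -0.3456
scene 0.19 22 0.0358 -0.3458
scene 0.196 24 0.0253 -0.3413
scene 0.202 19 0.0332 -0.3479
scene 0.208 30 0.0299 -0.342
scene 0.214 36 0.0386 -0.3469
wrist 0.1 102 0.0348 -0.3466
wrist 0.106 117 0.0362 -0.3465
wrist 0.112 127 0.0355 -0.3471
wrist 0.118 133 0.0353 -0.3469
wrist 0.124 143 0.0365 -0.346
wrist 0.13 159 0.0359 -0.3468
wrist 0.136 168 0.0353 -0.3469
wrist 0.142 470 0.0376 -0.346
wrist 0.148 89 0.0338 -0.3462
wrist 0.172 209 0.0325 -0.3462
wrist 0.178 332 0.0379 -0.3462
wrist 0.184 503 0.0379 -0.3459
wrist 0.19 478 0.0379 -0.3459
wrist 0.196 568 0.0379 -0.3459
wrist 0.202 588 0.0382 -0.3459
wrist 0.208 2981 0.0382 -0.3459
wrist 0.214 2010 0.038 -0.346
```

The barrel top sits at about 0.148 and the knob underside at about 0.172, which straddles the prongs at 0.159–0.165. Slide in along the slot.

```bash
python3 -m creep '0.03 0 -0.0011 0 0;0.03 -0.008 0.00106 0 0;0.03 -0.008 0.00106 0 0;0.03 -0.008 0.00106 0 0;0.03 -0.008 0.00106 0 0;0.03 0 0 0 0'; python3 -m creep '0.03 -0.008 0.00106 0 0;0.03 -0.008 0.00106 0 0;0.03 -0.008 0.00106 0 0;0.03 -0.008 0.00106 0 0;0.03 -0.008 0.00106 0 0;0.03 -0.008 0.00106 0 0;0.03 -0.008 0.00106 0 0;0.03 -0.008 0.00106 0 0;0.03 0 0 0 0'
```

```text
time: 21.98
tool_pos: [0.6357, -0.3489, 0.1788]
orientation: [-3.142, -0.0, 0.0]
force: [0.6, 0.0, -5.9]
grip_width: 0.035
grip_force: 30.0
time: 23.1
tool_pos: [0.5719, -0.3573, 0.1787]
orientation: [-3.141, -0.0, 0.0]
force: [0.4, 0.6, -5.8]
grip_width: 0.0351
grip_force: 30.0
```

```bash
python3 -m creep '0.03 -0.008 0.00106 0 0;0.03 -0.008 0.00106 0 0;0.03 -0.008 0.00106 0 0;0.03 -0.006 0.001 0 0;0.03 -0.002 0 0 0;0.03 0 0 0 0;0.03 0 0 0.002 0;0.03 0 0 0.0025 0;0.03 0 0 0 0;0.03 0 0 0 0'; python3 -c "
from h import *
print(tool().round(4)[:3,3],sensors.get_obs()['force'])"
```

```text
time: 24.35
tool_pos: [0.5407, -0.3613, 0.1741]
orientation: [-3.142, -0.002, -0.0]
force: [0.6, -0.6, -5.3]
grip_width: 0.0352
grip_force: 30.0
[ 0.5407 -0.3613  0.1741] [ 0.56574709 -0.62019503 -5.34097338]
```

```bash
python3 -m creep '0.03 -0.001 0 0.0005 0;0.03 0 0 0.0005 0;0.03 0 0 0.0005 0;0.03 0 0 0 0;0.03 0 0 0 0'
```

```text
time: 24.98
tool_pos: [0.5402, -0.3615, 0.174]
orientation: [3.141, 0.001, 0.002]
force: [1.7, 1.9, 5.4]
grip_width: 0.0348
grip_force: 30.0
```

Now resting on the prongs, with the wrist force reversed to +5.4 N. Release slowly, then rise.

```bash
python3 -m creep '0.03 0 0 -0.0005 0;0.038 0 0 0 0;0.045 0 0 0 0;0.055 0 0 0 0;0.07 0 0 0 0;0.088 0 0 0 0;0.088 0 0 0 0;0.088 0 0 0 0;0.088 0 0 -0.01 0;0.088 0 0 -0.03 0;0.088 0 0 -0.05 0;0.088 0 0 -0.05 0;0.088 -0.03 0 -0.03 0;0.088 0 0 0 0;0.088 0 0 0 0'; python3 - <<'E'
from h import *
ims=[]
for n in('scene','side','wrist'):
    d,T=cam(n); P=cloud(d,T).reshape(-1,3);P=P[np.isfinite(P).all(1)]
    k=P[(np.hypot(P[:,0]-.54,P[:,1]+.362)<.028)&(P[:,2]>.19)&(P[:,2]<.225)]
    t=k[k[:,2]>.206]; print(n,'knob top',np.median(t[:,2]) if len(t) else 0,cv2.minEnclosingCircle(t[:,:2].astype(np.float32)) if len(t) else 0)
    b=P[(np.hypot(P[:,0]-.54,P[:,1]+.362)<.028)&(P[:,2]>.05)&(P[:,2]<.13)]; print(len(b),b.mean(0) if len(b) else '')
    s=P[(P[:,0]>.545)&(P[:,0]<.665)&(P[:,1]>.012)&(P[:,1]<.16)&(P[:,2]>.045)&(P[:,2]<.09)]; print(' sleeve',len(s),s.min(0) if len(s) else '',s.max(0) if len(s) else '')
    if n=='scene': ims.append(cv2.resize(d['frame'][100:250,130:280],(400,400))); ims.append(cv2.resize(d['frame'][180:330,290:440],(400,400)))
cv2.imwrite('pics/end.png',np.hstack(ims)[...,::-1])
E
```

```text
time: 26.85
tool_pos: [0.5096, -0.3612, 0.3427]
orientation: [-3.141, -0.001, -0.0]
force: [0.6, -0.2, -0.3]
grip_width: 0.0881
grip_force: 0.0
scene knob top 0.2093388914076466 ((0.5397356152534485, -0.3607676923274994), 0.02002420276403427)
202 [ 0.54753167 -0.35004942  0.07541155]
 sleeve 153 [0.61151311 0.04258689 0.04535904] [0.6388824  0.08410004 0.06879997]
side knob top 0.2103667004875419 ((0.5418212413787842, -0.3605707883834839), 0.020533282309770584)
148 [ 0.53884741 -0.34698938  0.08416916]
 sleeve 93 [0.59575094 0.0545344  0.04534664] [0.63727814 0.08638219 0.07093527]
wrist knob top 0.20742369027904445 ((0.5398668646812439, -0.36153990030288696), 0.01828332245349884)
143 [ 0.55584235 -0.36048432  0.09352209]
 sleeve 0
```

View pics/end.png

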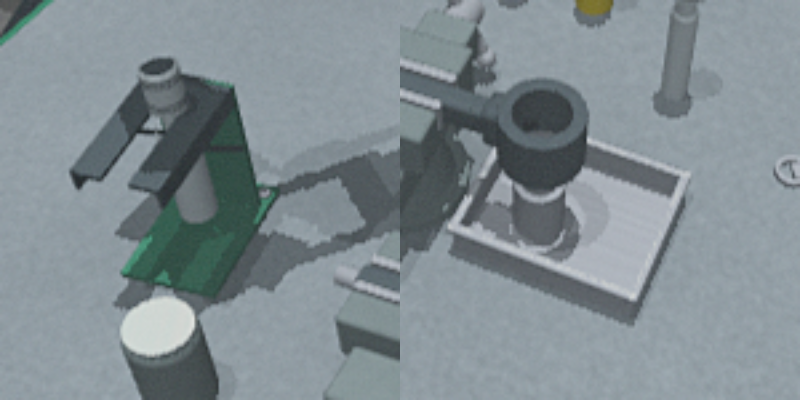

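The drift hangs upright at home, knob at about (165,90) in the left crop, within about 2 mm. The sleeve stands in the tray at about (540,215) in the right crop.

```bash
python3 -c "
from h import *
print(workorder.close_job())"
```

```text
the job is handed in; nothing more can be done
None
```

The job is handed in, with no verdict returned: the last camera views showed the sleeve standing in the tray under the eye and the drift hanging upright within about 2 mm of home on the rail, and I never touched the thin drift, can or wrench.

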